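# Pack the tube-fitting kit on its shadow tray

### The job

Pack the tube-fitting kit from the things lying between the tray and the blue book: lay the roll of white tape, the brass tee, the straight brass fitting and the shorter of the two spanners there flat in the tray, each centred on the tile that shows its own outline and turned along that outline (either way round is fine). Leave the round tin and the longer spanner where they lie.

Things in the scene. Friction and masses are not known exactly. Their poses are not given: they have to be found in the camera images.
- tape_roll: Roll of white sealing tape, lying flat: 56 mm outer diameter (about 52 mm where the fingers meet it), 14 mm high, with a hole in the middle. Belongs in the kit. Origin: centre of the underside; z up.
- tee: Brass T-shaped tube fitting, lying flat, 29 x 36 x 14 mm. The straight run lies along its y axis (36 mm long, about 13 mm wide, its middle 8 mm from the origin towards -x); the branch points to +x. Can be gripped over the two ends of the run. Belongs in the kit. Origin: centre of the underside of the whole outline; z up.
- tube_union: Straight brass tube fitting, lying flat: 43 mm long along its y axis, 14 mm wide, 13 mm high. Belongs in the kit. Origin: centre of the underside; z up.
- short_spanner: The shorter of two steel open-ended spanners, lying flat: 108 mm long along its y axis, heads 21 mm wide and 6 mm thick, shank 6 mm wide (x) and 4 mm thick, from 1 to 5 mm above the bench. Belongs in the kit. Origin: centre of the underside, at the middle of the shank; z up.
- long_spanner: The longer of the two steel open-ended spanners, lying flat: 137 mm long along its y axis, heads 27 mm wide, 6 mm thick. Does not belong in the kit; leave it alone. Origin: centre of the underside; z up.
- round_tin: Closed round white tin, 49 mm diameter, 20 mm high, no hole in the middle. Does not belong in the kit; leave it alone. Origin: centre of the underside; z up.
- tile_tape: Kit tile with a white ring drawn on it, 56 mm across, centred on the tile: the place of the tape roll. A computer and a cabinet 0.38 m tall stand behind the tray. Fixed black tile, 124 (x) x 70 x 5 mm, one of four side by side at 72 mm pitch in the kit tray, in any order. Origin: centre of its underside; flat top 5 mm above that, 8 mm above the bench; tray rim 10 mm above the bench.
- tile_tee: Kit tile with a white T drawn on it, 29 x 36 mm, centred: the place of the tee. The drawn run lies along tile y (short side), the branch to +x. Fixed black tile, 124 (x) x 70 x 5 mm, one of four side by side at 72 mm pitch in the kit tray, in any order. Origin: centre of its underside; flat top 5 mm above that, 8 mm above the bench; tray rim 10 mm above the bench.
- tile_union: Kit tile with a short stepped white bar drawn on it, 43 x 14 mm, centred, along tile x (long side): the place of the straight tube fitting. Fixed black tile, 124 (x) x 70 x 5 mm, one of four side by side at 72 mm pitch in the kit tray, in any order. Origin: centre of its underside; flat top 5 mm above that, 8 mm above the bench; tray rim 10 mm above the bench.
- tile_spanner: Kit tile with a white spanner drawn on it, 108 mm long, centred, along tile x (long side): the place of the short spanner. Fixed black tile, 124 (x) x 70 x 5 mm, one of four side by side at 72 mm pitch in the kit tray, in any order. Origin: centre of its underside; flat top 5 mm above that, 8 mm above the bench; tray rim 10 mm above the bench.

How it is judged (in metres and radians):
At the end, for the whole second after the job is handed in: Tape roll, tee, straight fitting and short spanner each lie flat and at rest on the tile with their outline, centres within 12 mm; tee, fitting and spanner within 15 degrees of the drawn direction, either way round. Tin and long spanner within 20 mm of their start (horizontal distance between tape_roll and tile_tape below 0.012 m and z of tape_roll in the frame of tile_tape between 0.002 and 0.009 m and angle between each of tape_roll, tee, tube_union, short_spanner's own z axis and vertical below 0.12 rad and linear speed of each of tape_roll, tee, tube_union, short_spanner, long_spanner, round_tin below 0.02 m/s and horizontal distance between tee and tile_tee below 0.012 m and z of tee in the frame of tile_tee between 0.002 and 0.009 m and angle between the y axis of tee and the y axis of tile_tee, either way round below 0.26 rad and horizontal distance between tube_union and tile_union below 0.012 m and z of tube_union in the frame of tile_union between 0.002 and 0.009 m and angle between the y axis of tube_union and the x axis of tile_union, either way round below 0.26 rad and horizontal distance between short_spanner and tile_spanner below 0.012 m and z of short_spanner in the frame of tile_spanner between 0.002 and 0.009 m and angle between the y axis of short_spanner and the x axis of tile_spanner, either way round below 0.26 rad and distance of each of long_spanner, round_tin from where it was at the start of the episode below 0.02 m); the robot touches nothing.
It fails at once if the longer spanner is moved by more than 20 mm (distance of long_spanner from where it was at the start of the episode above 0.02 m).
It fails at once if the round tin is moved by more than 20 mm (distance of round_tin from where it was at the start of the episode above 0.02 m).
It also fails if it takes over 112 s, if anything falls off the work surface, if the arm or the gripper's body presses on something with over 40 N, if the wrist force passes 120 N, or if a joint passes its speed limit or range.

### The arm

A 7-joint arm with a two-finger parallel gripper is mounted at the origin on a cart in front of the work surface, level with it; the furniture and walls round the work are solid. World frame = base frame: x ahead of the robot, y to its left, z up, the work surface at z = 0. Lengths are in m, angles in degrees, forces in N, time in s.
With the tool pointing down it reaches from about 0.4 to 0.875 m from the base axis. Payload 4.4 kg.
Tool frame: the origin (TCP) lies midway between the tips of the shut fingers; the grasp point (between the pads) lies 19 mm behind it; z points along the fingers, y is the line along which they close (so a half turn about z gives the same grasp; the last joint's range is limited). The gripper opens to 85 mm and grips with 20 to 120 N. Pads are 22 mm wide; open, the fingers measure 114 mm over their backs; the gripper's body (76 mm by 85 mm) begins 54 mm behind the grasp point. The pads swing forward as they close: fully open they stand 13 mm farther back than shut.
Start: joints at [-78.083, 36.005, 2.206, 86.941, -1.547, 57.084, -1.146], TCP at [0.176, 0.626, 0.231] pointing down, gripper open.
Joint ranges: [-175.42, 175.42], [-21.48, 121.26], [-71.46, 75.88], [10.55, 141.38], [-63.04, 243.04], [13.31, 113.54], [-168.57, 168.57]. Speed limits (degrees/s): [147.25, 147.25, 180, 180, 180, 180, 180].

### API

Orientations are given as a 3x3 rotation matrix whose columns are the frame's x, y, z axes.
In Python, from bench import telemetry, snapshot, hand_in gives the robot as it stands.
- The arm moves only by the tool play_rows, never from a script. Its argument "deltas" is a list of rows, each a list of 7 numbers: the shift along the tool's x, y, z in units of 25 mm (1.0 is 25 mm), then the turn, a rotation vector about the tool's x, y, z in units of 6 degrees (1.0 is 6 degrees), then the opening, from -1 (shut) to 1 (fully open). A call has 1 to 12 rows; each row is the pose to reach, as a shift and turn from the pose commanded when the call began, along the tool's axes at that moment; what a row does not reach only later rows make up. A row lasts 1/12 s, in which the tool goes at most 41.7 mm and 7.16 degrees, less where a joint would pass 70% of its speed; a pose out of reach is approached as far as the arm can. A call with a gripper value outside its range is refused whole. The fingers move at their own pace and stop on an object; "grip_force" is the grip in N (left out, the last holds). Time passes only in rows, so rows that repeat a pose let the fingers close. It gives the time, the measured TCP pose, the force, the opening and the grip force at its end, in the units of the state.
- telemetry.get_state(): the state, without advancing time (a new reading comes with each control period).
- snapshot(name): name is "scene" or "top"; returns a dict with "pixels" (420x560x3 uint8, red, green, blue), "depth" (420x560 float32, m along the optical axis (not along the pixel's ray), 0 where there is no reading), "K" (3x3 intrinsics, pixels), "position" and "orientation" of the camera in the world. Camera axes: x right, y down, z forward; pixel columns grow to the right and rows downward; lengths in m; the calibration is good to about 2 mm. A picture is of the moment at which its call begins.
- hand_in(): hands the job in; it is judged then, once.
The state is a dict: "time": time; "joint_positions": joint angles; "qvel": joint speeds; "tau": joint torques, N m; "ee_pos": TCP position; "tcp_rot": TCP orientation; "ft_force": force on the tool from outside, world axes, zero at the start; "wrist_torque": the same for the moment, N m; "finger_gap": opening from 0.0 (shut) to 1.0 (fully open); "grip_force": force on a finger pad.
Only numpy, scipy, OpenCV 4.12 (cv2) and the standard library are available. Lean on these libraries where they do the work, as an engineer would, in place of code of your own. Each camera call takes 0.05 s, during which the arm holds its last target. There are 200 camera calls.

## Working session

There is one attempt and no reset: what is moved stays moved. The work goes in short steps, Python scripts to look and compute and a tool call to move; the robot and the scene stay as the last step left them, time stands still between calls to the robot, and variables do not carry over. Pictures are saved under pics/ and viewed, at most 14 in all, crops included, and the job is handed in when it is done.

Besides the shell and the picture viewer there is one more tool, called after "Call:" by a JSON object that holds its "api" and its "payload", one argument or row to a line. play_rows: Moves the arm, as the interface text tells. Its arguments: {"type":"object","properties":{"deltas":{"type":"array","items":{"type":"array","items":{"type":"number"}}},"grip_force":{"type":"number"}},"required":["deltas"]}

```bash
mkdir -p pics; ls; python3 - <<'E'
from bench import telemetry, snapshot
import cv2, numpy as np
for n in("top","scene"):
    s=snapshot(n); np.savez(f"{n}0.npz",**s)
    cv2.imwrite(f"pics/{n}0.png",cv2.resize(s["pixels"][:,:,::-1],(800,600),interpolation=cv2.INTER_CUBIC))
    print(n,s["K"],s["position"],s["orientation"])
print(telemetry.get_state())
E
```

```text
pics
top [[437.8331798    0.         278.18703698]
 [  0.         437.8331798  202.03160788]
 [  0.           0.           1.        ]] [ 0.43536603 -0.06962023  1.04905296] [[ 0.01193767 -0.99774306  0.06607787]
 [-0.99985815 -0.01112553  0.01264504]
 [-0.01188135 -0.06621945 -0.99773434]]
scene [[444.13725604   0.         273.98118799]
 [  0.         444.13725604 207.33707128]
 [  0.           0.           1.        ]] [-0.08721504 -0.69505798  0.60433444] [[ 0.71292451 -0.37933759  0.589781  ]
 [-0.70123728 -0.38831599  0.59789378]
 [ 0.00221781 -0.83982956 -0.54284565]]
{'time': 0.1, 'joint_positions': array([-78.08303313,  36.05324986,   2.20077775,  86.98984115,
        -1.54705345,  57.08219683,  -1.14468706]), 'qvel': array([ 0.03972385, -0.17429786, -0.01931542, -0.14157066, -0.04322142,
       -0.09004756,  0.01446773]), 'tau': array([ 2.78406922e-03, -5.64531434e+01,  1.23029385e+00, -1.93974620e+01,
        1.12127163e-02,  5.33768543e-03,  2.48945184e-05]), 'ee_pos': array([0.17555172, 0.62527799, 0.23048694]), 'tcp_rot': array([[-9.62766081e-01,  2.70335467e-01, -4.56203005e-04],
       [ 2.70335852e-01,  9.62764741e-01, -1.60654054e-03],
       [ 4.91128235e-06, -1.67005077e-03, -9.99998605e-01]]), 'ft_force': array([-0.06252825, -0.29782969,  0.22781916]), 'wrist_torque': array([ 0.00016053, -0.03368687,  0.02327763]), 'grip_force': 0.0, 'finger_gap': 1.0008886891553037}
```

View pics/top0.png

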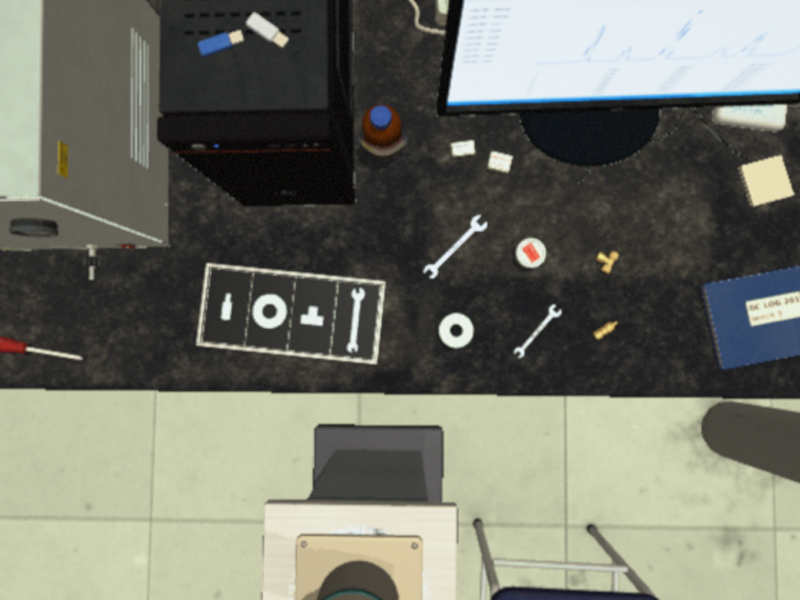

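View pics/scene0.png

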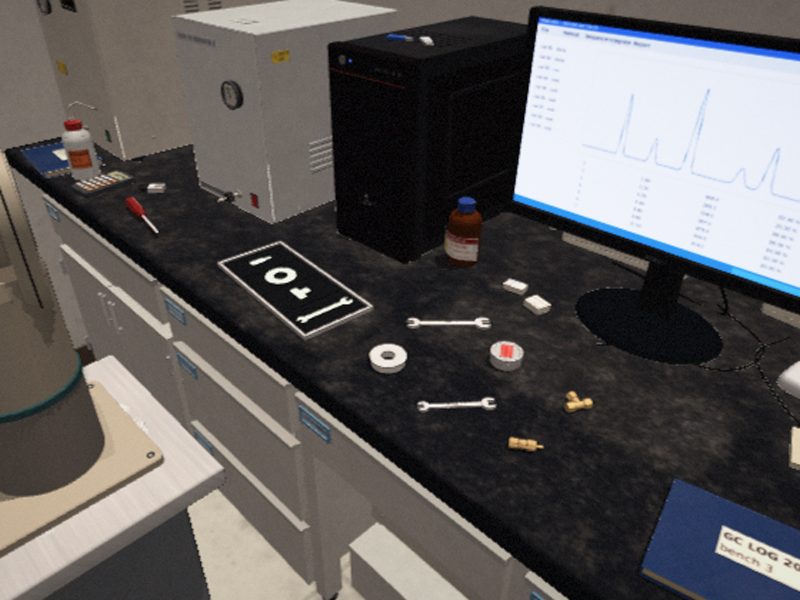

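The top view shows the tray with tiles union, tape, tee, spanner from left to right, at about (226,307), (269,311), (313,317), (355,320) in the 800x600 picture. The tape is at (456,330), short spanner (537,331), union (605,329), tee (607,261), tin (531,252) and long spanner (456,246). The scene view shows the same layout.

```bash
cat > h.py <<'E'
import numpy as np, cv2
def ray(s,uv,z):
    uv=np.atleast_2d(uv).astype(float); K=s["K"]; R=np.array(s["orientation"]); p=np.array(s["position"])
    d=np.c_[(uv[:,0]-K[0,2])/K[0,0],(uv[:,1]-K[1,2])/K[1,1],np.ones(len(uv))]@R.T
    return (p+d*((z-p[2])/d[:,2])[:,None])[:,:2]
def proj(s,P):
    c=(np.atleast_2d(P)-s["position"])@np.array(s["orientation"]); K=s["K"]
    return c[:,:2]/c[:,2:]*K[0,0]+K[:2,2]
def comps(s,boxes,th=95):
    """boxes: name->(u,v,r,z); returns world centroid (weighted), PCA angle, min rect"""
    g=s["pixels"].astype(float).max(2); out={}
    for n,(u,v,r,z) in boxes.items():
        f=4; c=g[v-r:v+r+1,u-r:u+r+1]
        c=cv2.resize(c,None,fx=f,fy=f,interpolation=cv2.INTER_CUBIC)
        m=(c>th).astype(np.uint8)
        k,l,st,ce=cv2.connectedComponentsWithStats(m)
        i=1+np.argmin([np.hypot(*(ce[j]-r*f))-st[j,4]*.05 for j in range(1,k)])
        yy,xx=np.nonzero(l==i); uv=np.c_[(xx+.5)/f-.5+u-r,(yy+.5)/f-.5+v-r]
        w=ray(s,uv,z); cen=w.mean(0); q=w-cen
        ev,V=np.linalg.eigh(q.T@q); a=np.degrees(np.arctan2(V[1,1],V[0,1]))%180
        rc=cv2.minAreaRect((w*1000).astype(np.float32))
        out[n]=(w,cen,a,rc)
        print(n,"cen",cen.round(4),"pca",round(a,1),"rect c",np.round(rc[0],1),"size",np.round(rc[1],1),"ang",round(rc[2],1),"area mm2",round(cv2.contourArea(cv2.convexHull((w*1000).astype(np.float32)))))
    return out
B=dict(tape=(319,231,16,.014),short=(376,231,24,.005),union=(424,230,15,.007),tee=(425,182,13,.008),tin=(371,177,14,.02),long=(318,172,28,.005),
 t_union=(158,215,12,.008),t_tape=(188,218,14,.008),t_tee=(218,221,12,.008),t_span=(249,224,26,.008))
E
python3 - <<'E'
from h import *
s=dict(np.load("top0.npz")); o=comps(s,B)
# tee: tips by angular radius
w,c,a,rc=o["tee"]; q=(w-c)*1000
an=np.degrees(np.arctan2(q[:,1],q[:,0]))%360; r=np.hypot(*q.T)
print([(k,round(r[(an>=k)&(an<k+15)].max(),1)) for k in range(0,360,15)])
sc=dict(np.load("scene0.npz"))
for n in ("short","long","tape","tee","union"): print(n,proj(sc,np.r_[o[n][1],B[n][3]]).round(1))
a=cv2.resize(s["pixels"][165:250,300:445,::-1],None,fx=5,fy=5,interpolation=cv2.INTER_CUBIC)
p=sc["pixels"][230:330,250:430,::-1]; b=cv2.resize(p,None,fx=4,fy=4,interpolation=cv2.INTER_CUBIC)
cv2.imwrite("pics/c1.png",a); cv2.imwrite("pics/c2.png",b)
E
```

```text
tape cen [ 0.4368 -0.1533] pca 172.5 rect c [ 437.  -153.3] size [58.7 58.6] ang 56.6 area mm2 2720
short cen [ 0.4387 -0.2902] pca 139.6 rect c [ 437.3 -287.8] size [ 23.4 108.5] ang 48.4 area mm2 2278
union cen [ 0.4404 -0.4002] pca 124.2 rect c [ 441.2 -401.8] size [15.9 45.3] ang 34.9 area mm2 605
tee cen [ 0.5561 -0.4055] pca 144.0 rect c [ 558.2 -402.9] size [32.6 40.2] ang 60.0 area mm2 982
tin cen [ 0.5664 -0.2756] pca 17.0 rect c [ 566.5 -275.5] size [51.7 51.7] ang 39.8 area mm2 2120
long cen [ 0.579  -0.1537] pca 135.6 rect c [ 577.9 -150.9] size [ 30.5 138.1] ang 44.2 area mm2 3772
t_union cen [0.47   0.2294] pca 174.6 rect c [472.2 229.4] size [18.2 47. ] ang 86.5 area mm2 728
t_tape cen [0.4652 0.1575] pca 152.9 rect c [465.  157.5] size [59.  59.2] ang 0.7 area mm2 2801
t_tee cen [0.4557 0.086 ] pca 84.3 rect c [458.8  85.8] size [40.3 33.7] ang 83.6 area mm2 1071
t_span cen [0.4536 0.0139] pca 174.5 rect c [452.2  13.1] size [ 24.7 110.3] ang 86.1 area mm2 2420
[(0, np.float64(7.0)), (15, np.float64(13.1)), (30, np.float64(19.3)), (45, np.float64(19.8)), (60, np.float64(19.5)), (75, np.float64(19.4)), (90, np.float64(16.4)), (105, np.float64(10.9)), (120, np.float64(7.0)), (135, np.float64(18.9)), (150, np.float64(19.7)), (165, np.float64(21.3)), (180, np.float64(21.3)), (195, np.float64(18.3)), (210, np.float64(12.9)), (225, np.float64(11.2)), (240, np.float64(10.9)), (255, np.float64(12.0)), (270, np.float64(18.0)), (285, np.float64(21.2)), (300, np.float64(21.8)), (315, np.float64(21.2)), (330, np.float64(18.9)), (345, np.float64(10.8))]
short [[319.4 281.5]]
long [[314.1 224.6]]
tape [[270.4 247.7]]
tee [[402.9 280.5]]
union [[365.9 309.7]]
```

View pics/c1.png

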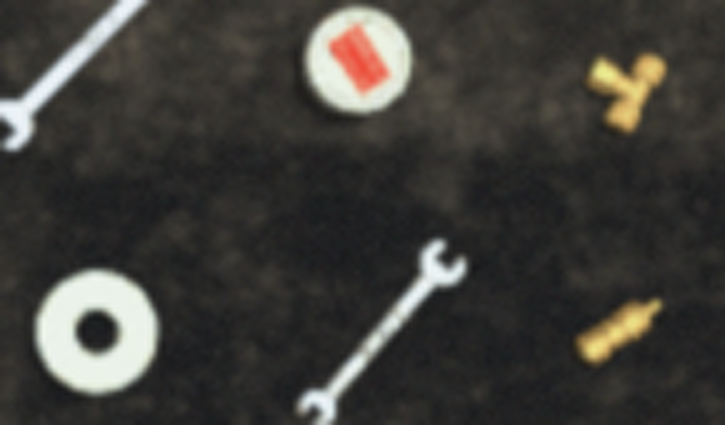

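The crop shows the tee's branch pointing to image upper left at (603,72), with its run from (650,70) to (622,122). The union lies at (618,332) with its thin end to the upper right, and the sizes and the 72 mm pitch check out. Next, a planner script, then the first move.

```bash
cat > plan.py <<'E'
import sys, numpy as np
from bench import telemetry
from scipy.spatial.transform import Rotation as Ro
def go(x,y,z,psi=None):
    """units for a move to TCP xyz with closing line at psi deg (mod 180; nearest turn)"""
    s=telemetry.get_state(); R=np.array(s["tcp_rot"]); p=np.array(s["ee_pos"])
    cur=np.degrees(np.arctan2(R[1,1],R[0,1])); psi=cur if psi is None else psi
    d=(psi-cur+90)%180-90; a=np.radians(cur+d)
    T=np.c_[[np.sin(a),-np.cos(a),0],[np.cos(a),np.sin(a),0],[0,0,-1]]
    t=R.T@(np.array([x,y,z])-p)/.025; r=Ro.from_matrix(R.T@T).as_rotvec(degrees=True)/6
    print("t",s["time"],"at",p.round(4),"yaw",round(cur,1),"gap",round(s["finger_gap"],3),"F",np.round(s["ft_force"],1),"j7",s["joint_positions"][6].round(0))
    print("->",(x,y,z,psi),"units",t.round(2).tolist(),r.round(2).tolist(),"len mm",round(25*np.linalg.norm(t)),"turn",round(d,1))
if __name__=="__main__": go(*map(float,sys.argv[1:]))
E
python3 plan.py .40 .30 .23 40; python3 - <<'E'
from h import *
s=dict(np.load("top0.npz")); w=comps(s,{"tee":B["tee"]})["tee"][0]*1000
for a in (54,57,60):
    u=np.array([np.cos(np.radians(a)),np.sin(np.radians(a))]); v=np.array([-u[1],u[0]])
    e=[(w@k).min() for k in(u,v)],[(w@k).max() for k in(u,v)]
    m=(np.array(e[0])+e[1])/2; c=m[0]*u+m[1]*v; print(a,"outline centre",c.round(1),"ext",np.subtract(e[1],e[0]).round(1),"run mid",(c-8*u).round(1))
E
```

```text
tee cen [ 0.5561 -0.4055] pca 144.0 rect c [ 558.2 -402.9] size [32.6 40.2] ang 60.0 area mm2 982
54 outline centre [ 558.4 -403.9] ext [34.2 40.5] run mid [ 553.7 -410.4]
57 outline centre [ 558.4 -403.4] ext [33.5 40.4] run mid [ 554.  -410.1]
60 outline centre [ 558.2 -402.9] ext [32.6 40.2] run mid [ 554.2 -409.9]Traceback (most recent call last):
  File "plan.py", line 13, in <module>
    if __name__=="__main__": go(*map(float,sys.argv[1:]))
                             ~~^^^^^^^^^^^^^^^^^^^^^^^^^^
  File "plan.py", line 10, in go
    t=R.T@(np.array([x,y,z])-p)/.025; r=Ro.from_matrix(R.T@T).as_rotvec(degrees=True)/6
                                        ~~~~~~~~~~~~~~^^^^^^^
  File "scipy/spatial/transform/_rotation.pyx", line 1143, in scipy.spatial.transform._rotation.Rotation.from_matrix
ValueError: Non-positive determinant (left-handed or null coordinate frame) in rotation matrix 0: [[-8.25943385e-01 -5.63753071e-01 -4.91128235e-06]
 [-5.63752291e-01  8.25942229e-01  1.67005077e-03]
 [ 9.37439812e-04 -1.38213613e-03  9.99998605e-01]].
```

```bash
sed -i 's/\[np.sin(a),-np.cos(a),0\]/[-np.sin(a),np.cos(a),0]/' plan.py; python3 plan.py .40 .30 .23 40
```

```text
t 0.1 at [0.1756 0.6253 0.2305] yaw 74.3 gap 1.001 F [-0.1 -0.3  0.2] j7 -1.0
-> (0.4, 0.3, 0.23, 40.0) units [-12.16, -10.1, 0.04] [-0.02, 0.0, 5.72] len mm 395 turn -34.3
```

Call:
{"api": "play_rows", "payload": {
  "deltas": [
    [-1.2,-1,0,0,0,0.6,1],
    [-2.4,-2,0,0,0,1.2,1],
    [-3.6,-3,0,0,0,1.8,1],
    [-4.8,-4,0,0,0,2.4,1],
    [-6,-5,0,0,0,3,1],
    [-7.2,-6,0,0,0,3.6,1],
    [-8.4,-7,0,0,0,4.2,1],
    [-9.6,-8,0,0,0,4.8,1],
    [-10.8,-9,0,0,0,5.4,1],
    [-12.16,-10.1,0,0,0,5.72,1],
    [-12.16,-10.1,0,0,0,5.72,1]
  ],
  "grip_force": 40
}}

```text
time: 1.02
ee_pos: [0.4051, 0.2921, 0.2315]
tcp_rot: [[-0.632, 0.775, 0.003], [0.775, 0.632, -0.005], [-0.005, -0.001, -1.0]]
ft_force: [0.0, -0.4, -0.1]
finger_gap: 0.996
grip_force: 0.0
```

```bash
python3 plan.py .437 -.153 .12 -20
```

```text
t 1.0167 at [0.4051 0.2921 0.2315] yaw 39.2 gap 0.996 F [ 0.  -0.4 -0.1] j7 8.0
-> (0.437, -0.153, 0.12, -20.0) units [-14.57, -10.27, 4.55] [0.02, 0.05, 9.87] len mm 460 turn -59.2
```

Call:
{"api": "play_rows", "payload": {
  "deltas": [
    [-1.3,-0.9,0.4,0,0,0.9,1],
    [-2.6,-1.8,0.8,0,0,1.8,1],
    [-3.9,-2.7,1.2,0,0,2.7,1],
    [-5.2,-3.6,1.6,0,0,3.6,1],
    [-6.5,-4.5,2,0,0,4.5,1],
    [-7.8,-5.4,2.4,0,0,5.4,1],
    [-9.1,-6.3,2.8,0,0,6.3,1],
    [-10.4,-7.3,3.2,0,0,7.2,1],
    [-11.7,-8.2,3.6,0,0,8.1,1],
    [-13,-9.1,4,0,0,9,1],
    [-14,-9.9,4.4,0,0,9.6,1],
    [-14.57,-10.27,4.55,0,0,9.87,1]
  ]
}}

```text
time: 2.02
ee_pos: [0.4366, -0.1481, 0.1165]
tcp_rot: [[0.337, 0.942, -0.001], [0.942, -0.337, -0.002], [-0.003, -0.0, -1.0]]
ft_force: [0.8, 1.3, -0.2]
finger_gap: 1.003
grip_force: 0.0
```

```bash
python3 plan.py .437 -.153 .003 -20
```

```text
t 2.0167 at [ 0.4366 -0.1481  0.1165] yaw -19.7 gap 1.003 F [ 0.8  1.3 -0.2] j7 21.0
-> (0.437, -0.153, 0.003, -20.0) units [-0.17, 0.08, 4.54] [-0.0, 0.02, 0.05] len mm 114 turn -0.3
```

Call:
{"api": "play_rows", "payload": {
  "deltas": [
    [0,0,1,0,0,0,1],
    [0,0,2,0,0,0,1],
    [0,0,2.6,0,0,0,1],
    [0,0,2.6,0,0,0,1],
    [0,0,2.6,0,0,0,1],
    [0,0,2.6,0,0,0,1]
  ]
}}

```text
time: 2.52
ee_pos: [0.4379, -0.1436, 0.0531]
tcp_rot: [[0.329, 0.944, 0.001], [0.944, -0.329, -0.0], [-0.0, 0.001, -1.0]]
ft_force: [0.4, -0.6, -0.8]
finger_gap: 1.001
grip_force: 0.0
```

```bash
python3 plan.py .437 -.153 .003 -20
```

```text
t 2.5167 at [ 0.4379 -0.1436  0.0531] yaw -19.2 gap 1.001 F [ 0.4 -0.6 -0.8] j7 25.0
-> (0.437, -0.153, 0.003, -20.0) units [-0.36, 0.09, 2.0] [0.01, 0.0, 0.13] len mm 51 turn -0.8
```

Call:
{"api": "play_rows", "payload": {
  "deltas": [
    [-0.36,0.09,0.7,0,0,0,1],
    [-0.36,0.09,1.4,0,0,0.1,1],
    [-0.36,0.09,2,0,0,0.1,1],
    [-0.36,0.09,2,0,0,0.1,1],
    [-0.36,0.09,2,0,0,0.1,0.3],
    [-0.36,0.09,2,0,0,0.1,0],
    [-0.36,0.09,2,0,0,0.1,-0.2],
    [-0.36,0.09,2,0,0,0.1,-0.4],
    [-0.36,0.09,2,0,0,0.1,-1],
    [-0.36,0.09,2,0,0,0.1,-1],
    [-0.36,0.09,2,0,0,0.1,-1],
    [-0.36,0.09,2,0,0,0.1,-1]
  ]
}}

```text
time: 3.52
ee_pos: [0.4376, -0.1528, 0.004]
tcp_rot: [[0.339, 0.941, 0.003], [0.941, -0.339, -0.0], [0.001, 0.002, -1.0]]
ft_force: [-1.0, 1.1, 6.7]
finger_gap: 0.573
grip_force: 40.2
```

```bash
python3 plan.py .465 .157 .10 0
```

```text
t 3.5167 at [ 0.4376 -0.1528  0.004 ] yaw -19.8 gap 0.573 F [-1.   1.1  6.7] j7 43.0
-> (0.465, 0.157, 0.1, 0.0) units [12.03, -3.16, -3.84] [0.03, -0.0, -3.3] len mm 326 turn 19.8
```

Call:
{"api": "play_rows", "payload": {
  "deltas": [
    [0,0,-1,0,0,0,-1],
    [0,0,-2,0,0,0,-1],
    [0.8,-0.2,-3,0,0,-0.3,-1],
    [2.2,-0.6,-3.8,0,0,-0.6,-1],
    [3.7,-1,-3.84,0,0,-1,-1],
    [5.2,-1.4,-3.84,0,0,-1.5,-1],
    [6.7,-1.8,-3.84,0,0,-2,-1],
    [8.2,-2.2,-3.84,0,0,-2.5,-1],
    [9.7,-2.6,-3.84,0,0,-3,-1],
    [11,-2.9,-3.84,0,0,-3.3,-1],
    [12.03,-3.16,-3.84,0,0,-3.3,-1],
    [12.03,-3.16,-3.84,0,0,-3.3,-1]
  ]
}}

```text
time: 4.52
ee_pos: [0.4645, 0.1643, 0.0989]
tcp_rot: [[-0.01, 1.0, 0.001], [1.0, 0.01, 0.004], [0.004, 0.001, -1.0]]
ft_force: [-0.5, 0.9, 0.3]
finger_gap: 0.572
grip_force: 41.9
```

Call:
{"api": "play_rows", "payload": {
  "deltas": [
    [0,0,0.5,0,0,0,-1],
    [0,0,1,0,0,0,-1],
    [0,0,1.6,0,0,0,-1],
    [0,0,1.6,0,0,0,-1],
    [0,0,1.6,0,0,0,-1]
  ]
}}

```text
time: 4.93
ee_pos: [0.464, 0.1563, 0.0588]
tcp_rot: [[0.001, 1.0, -0.001], [1.0, -0.001, -0.0], [-0.0, -0.001, -1.0]]
ft_force: [-0.8, -0.3, -0.4]
finger_gap: 0.572
grip_force: 41.9
```

```bash
python3 plan.py .465 .157 .0125 0
```

```text
t 4.9333 at [0.464  0.1563 0.0588] yaw -0.1 gap 0.572 F [-0.8 -0.3 -0.4] j7 19.0
-> (0.465, 0.157, 0.0125, 0.0) units [0.03, 0.04, 1.85] [-0.01, 0.0, -0.01] len mm 46 turn 0.1
```

Call:
{"api": "play_rows", "payload": {
  "deltas": [
    [0,0,0.6,0,0,0,-1],
    [0,0,1.2,0,0,0,-1],
    [0,0,1.6,0,0,0,-1],
    [0,0,1.84,0,0,0,-1],
    [0,0,1.86,0,0,0,-1],
    [0,0,1.86,0,0,0,-1],
    [0,0,1.86,0,0,0,0.3],
    [0,0,1.86,0,0,0,0.5],
    [0,0,1.86,0,0,0,0.5],
    [0,0,1.4,0,0,0,0.6],
    [0,0,0.2,0,0,0,0.6],
    [0,0,-1.4,0,0,0,0.6]
  ]
}}

```text
time: 5.93
ee_pos: [0.4625, 0.1563, 0.0928]
tcp_rot: [[0.001, 1.0, -0.005], [1.0, -0.001, -0.002], [-0.002, -0.005, -1.0]]
ft_force: [1.5, 0.7, 0.1]
finger_gap: 0.801
grip_force: 0.0
```

Call:
{"api": "play_rows", "payload": {
  "deltas": [
    [0,0,-1,0,0,0,0.6],
    [0,0,-1,0,0,0,0.6],
    [0,0,-1,0,0,0,0.6]
  ]
}}

```text
time: 6.18
ee_pos: [0.4652, 0.1576, 0.12]
tcp_rot: [[-0.0, 1.0, 0.003], [1.0, 0.0, 0.001], [0.001, 0.003, -1.0]]
ft_force: [-0.6, 0.5, 0.5]
finger_gap: 0.805
grip_force: 0.0
```

```bash
python3 plan.py .4375 -.2885 .10 -131
```

```text
t 6.1833 at [0.4652 0.1576 0.12  ] yaw 0.0 gap 0.805 F [-0.6  0.5  0.5] j7 14.0
-> (0.4375, -0.2885, 0.1, -131.0) units [-17.84, -1.12, 0.77] [0.03, -0.0, -8.16] len mm 447 turn 49.0
```

Call:
{"api": "play_rows", "payload": {
  "deltas": [
    [-1.6,-0.1,0,0,0,-0.7,0.6],
    [-3.2,-0.2,0,0,0,-1.5,0.3],
    [-4.8,-0.3,0,0,0,-2.3,0],
    [-6.4,-0.4,0,0,0,-3.1,0],
    [-8,-0.5,0,0,0,-3.9,0],
    [-9.6,-0.6,0.2,0,0,-4.7,0],
    [-11.2,-0.7,0.4,0,0,-5.5,0],
    [-12.8,-0.8,0.6,0,0,-6.3,0],
    [-14.4,-0.9,0.7,0,0,-7.1,0],
    [-16,-1,0.77,0,0,-7.7,0],
    [-17.4,-1.1,0.77,0,0,-8.16,0],
    [-17.84,-1.12,0.77,0,0,-8.16,0]
  ]
}}

```text
time: 7.18
ee_pos: [0.434, -0.2958, 0.0984]
tcp_rot: [[-0.75, 0.661, -0.0], [0.661, 0.75, -0.003], [-0.002, -0.003, -1.0]]
ft_force: [0.3, -0.3, -0.5]
finger_gap: 0.498
grip_force: 0.0
```

Call:
{"api": "play_rows", "payload": {
  "deltas": [
    [0,0,0.5,0,0,0,0],
    [0,0,1,0,0,0,0],
    [0,0,2,0,0,0,0],
    [0,0,2,0,0,0,0],
    [0,0,2,0,0,0,0]
  ]
}}

```text
time: 7.6
ee_pos: [0.4347, -0.2877, 0.0478]
tcp_rot: [[-0.754, 0.657, -0.004], [0.657, 0.754, 0.003], [0.005, -0.0, -1.0]]
ft_force: [-0.0, -0.1, 0.2]
finger_gap: 0.501
grip_force: 0.0
```

```bash
python3 plan.py .437 -.288 .002 49
```

```text
t 7.6 at [ 0.4347 -0.2877  0.0478] yaw 48.9 gap 0.501 F [-0.  -0.1  0.2] j7 94.0
-> (0.437, -0.288, 0.002, 49.0) units [-0.09, 0.05, 1.83] [-0.0, -0.05, -0.01] len mm 46 turn 0.1
```

Call:
{"api": "play_rows", "payload": {
  "deltas": [
    [-0.09,0.05,0.5,0,-0.05,0,0],
    [-0.09,0.05,1,0,-0.05,0,0],
    [-0.09,0.05,1.5,0,-0.05,0,0],
    [-0.09,0.05,1.83,0,-0.05,0,0],
    [-0.09,0.05,1.83,0,-0.05,0,0],
    [-0.09,0.05,1.83,0,-0.05,0,-0.4],
    [-0.09,0.05,1.83,0,-0.05,0,-0.7],
    [-0.09,0.05,1.83,0,-0.05,0,-1],
    [-0.09,0.05,1.83,0,-0.05,0,-1],
    [-0.09,0.05,1.83,0,-0.05,0,-1],
    [-0.09,0.05,1.83,0,-0.05,0,-1],
    [-0.09,0.05,1.83,0,-0.05,0,-1]
  ],
  "grip_force": 60
}}

```text
time: 8.6
ee_pos: [0.4391, -0.2899, 0.0043]
tcp_rot: [[-0.754, 0.657, 0.005], [0.657, 0.754, -0.004], [-0.007, 0.0, -1.0]]
ft_force: [-0.1, 0.2, 6.3]
finger_gap: 0.019
grip_force: 56.9
```

```bash
python3 plan.py .4522 .0135 .09 84.7
```

```text
t 8.6 at [ 0.4391 -0.2899  0.0043] yaw 48.9 gap 0.019 F [-0.1  0.2  6.3] j7 95.0
-> (0.4522, 0.0135, 0.09, 84.7) units [7.56, 9.49, -3.48] [-0.02, 0.06, -5.96] len mm 316 turn 35.8
```

Call:
{"api": "play_rows", "payload": {
  "deltas": [
    [0,0,-0.4,0,0,0,-1],
    [0,0,-1,0,0,0,-1],
    [0,0,-2,0,0,0,-1],
    [0,0,-3,0,0,0,-1],
    [0,0,-3.5,0,0,0,-1],
    [0,0,-3.5,0,0,0,-1],
    [0,0,-3.5,0,0,0,-1]
  ]
}}

```text
time: 9.18
ee_pos: [0.4387, -0.2894, 0.092]
tcp_rot: [[-0.754, 0.657, 0.006], [0.657, 0.754, -0.004], [-0.007, 0.0, -1.0]]
ft_force: [0.0, 0.0, -0.8]
finger_gap: 0.002
grip_force: 0.0
```

```bash
python3 plan.py .4522 .0135 .09 84.7; python3 - <<'E'
from bench import snapshot
import cv2
s=snapshot("scene"); cv2.imwrite("pics/l1.png",cv2.resize(s["pixels"][120:340,140:440,::-1],None,fx=2.6,fy=2.6,interpolation=cv2.INTER_CUBIC))
E
```

```text
t 9.1833 at [ 0.4387 -0.2894  0.092 ] yaw 48.9 gap 0.002 F [ 0.   0.  -0.8] j7 93.0
-> (0.4522, 0.0135, 0.09, 84.7) units [7.55, 9.49, 0.03] [-0.02, 0.07, -5.96] len mm 303 turn 35.8
```

View pics/l1.png

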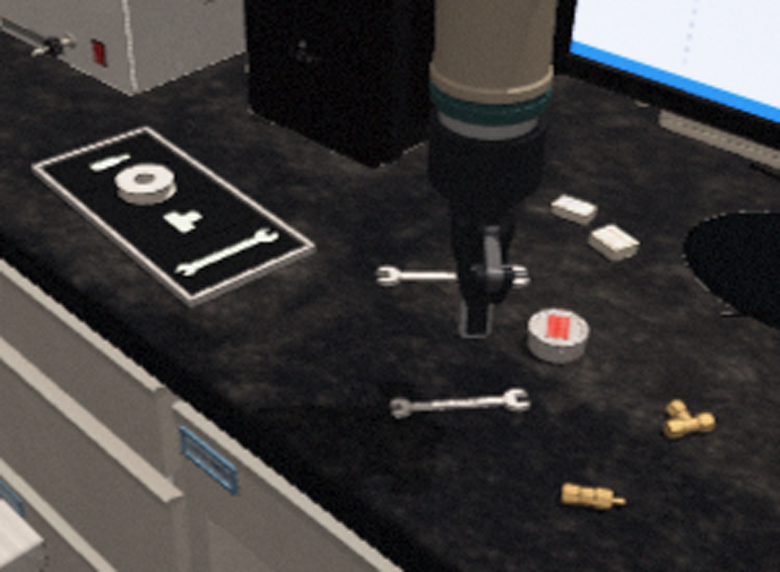

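The picture shows the tape on its ring (145,183) and the short spanner still on the bench (390–528, 403), so the grip slipped. I'll move aside, remeasure and grip lower from a narrow opening.

Call:
{"api": "play_rows", "payload": {
  "deltas": [
    [1,1,0,0,0,0,-1],
    [2,2,0,0,0,0,-0.7],
    [3,3,0,0,0,0,-0.5],
    [4,4,0,0,0,0,-0.5],
    [5,5,0,0,0,0,-0.5],
    [5,5,0,0,0,0,-0.5]
  ]
}}

```text
time: 9.73
ee_pos: [0.4237, -0.1047, 0.089]
tcp_rot: [[-0.761, 0.649, -0.003], [0.649, 0.761, 0.003], [0.004, 0.0, -1.0]]
ft_force: [-1.1, -0.2, -0.1]
finger_gap: 0.249
grip_force: 0.0
```

```bash
cat > look.py <<'E'
from h import *; from bench import snapshot
import sys
s=snapshot("top"); np.savez("top1.npz",**s); comps(s,{k:B[k] for k in sys.argv[1:]})
E
python3 look.py short union tee t_tape t_span; python3 plan.py .437 -.288 .05 49
```

```text
short cen [ 0.4538 -0.2706] pca 141.1 rect c [ 451.2 -269.3] size [ 23.9 108. ] ang 52.0 area mm2 2281
union cen [ 0.4404 -0.4002] pca 124.2 rect c [ 441.1 -401.8] size [15.9 45.3] ang 35.1 area mm2 606
tee cen [ 0.556  -0.4055] pca 144.5 rect c [ 558.2 -402.9] size [32.7 40.3] ang 60.2 area mm2 984
t_tape cen [0.4645 0.1593] pca 110.1 rect c [464.3 158.7] size [60.2 62.6] ang 35.9 area mm2 3042
t_span cen [0.4538 0.0139] pca 174.5 rect c [452.2  13.1] size [ 24.7 110.3] ang 86.1 area mm2 2406
t 9.7833 at [ 0.4248 -0.1085  0.0893] yaw 49.4 gap 0.252 F [ 1.1 -1.2  0.9] j7 80.0
-> (0.437, -0.288, 0.05, 49.0) units [-5.05, -5.13, 1.58] [-0.0, 0.0, 0.06] len mm 184 turn -0.4
```

```bash
python3 plan.py .4515 -.269 .03 51.5
```

```text
t 9.7833 at [ 0.4248 -0.1085  0.0893] yaw 49.4 gap 0.252 F [ 1.1 -1.2  0.9] j7 80.0
-> (0.4515, -0.269, 0.03, 51.5) units [-4.99, -4.18, 2.38] [-0.0, 0.0, -0.36] len mm 173 turn 2.1
```

Call:
{"api": "play_rows", "payload": {
  "deltas": [
    [-1,-0.8,0.2,0,0,0,-0.5],
    [-2,-1.7,0.5,0,0,-0.1,-0.5],
    [-3,-2.5,0.8,0,0,-0.2,-0.5],
    [-4,-3.4,1.2,0,0,-0.3,-0.5],
    [-4.99,-4.18,1.6,0,0,-0.36,-0.5],
    [-4.99,-4.18,2,0,0,-0.36,-0.5],
    [-4.99,-4.18,2.38,0,0,-0.36,-0.5],
    [-4.99,-4.18,2.38,0,0,-0.36,-0.5],
    [-4.99,-4.18,2.38,0,0,-0.36,-0.5],
    [-4.99,-4.18,2.38,0,0,-0.36,-0.5]
  ]
}}

```text
time: 10.62
ee_pos: [0.4517, -0.2727, 0.0315]
tcp_rot: [[-0.779, 0.627, 0.003], [0.627, 0.779, -0.002], [-0.004, 0.0, -1.0]]
ft_force: [-0.6, -0.3, 0.1]
finger_gap: 0.253
grip_force: 0.0
```

```bash
python3 plan.py .4515 -.269 0 51.5
```

```text
t 10.6167 at [ 0.4517 -0.2727  0.0315] yaw 51.2 gap 0.253 F [-0.6 -0.3  0.1] j7 94.0
-> (0.4515, -0.269, 0.0, 51.5) units [0.1, 0.11, 1.26] [0.0, 0.04, -0.06] len mm 32 turn 0.3
```

Call:
{"api": "play_rows", "payload": {
  "deltas": [
    [0.1,0.11,0.4,0,0,-0.05,-0.5],
    [0.1,0.11,0.8,0,0,-0.05,-0.5],
    [0.1,0.11,1.1,0,0,-0.05,-0.5],
    [0.1,0.11,1.26,0,0,-0.05,-0.5],
    [0.1,0.11,1.26,0,0,-0.05,-0.5],
    [0.1,0.11,1.26,0,0,-0.05,-0.5],
    [0.1,0.11,1.26,0,0,-0.05,-0.5]
  ]
}}

```text
time: 11.2
ee_pos: [0.4518, -0.27, 0.0002]
tcp_rot: [[-0.782, 0.624, 0.004], [0.624, 0.782, -0.003], [-0.005, 0.0, -1.0]]
ft_force: [-0.3, 0.7, 4.1]
finger_gap: 0.252
grip_force: 2.0
```

```bash
python3 plan.py .4515 -.269 0 51.5
```

```text
t 11.2 at [ 4.518e-01 -2.700e-01  2.000e-04] yaw 51.4 gap 0.252 F [-0.3  0.7  4.1] j7 95.0
-> (0.4515, -0.269, 0.0, 51.5) units [0.03, 0.02, 0.01] [0.0, 0.05, -0.01] len mm 1 turn 0.1
```

Call:
{"api": "play_rows", "payload": {
  "deltas": [
    [0,0,0,0,0,0,-0.6],
    [0,0,0,0,0,0,-0.7],
    [0,0,0,0,0,0,-0.8],
    [0,0,0,0,0,0,-0.9],
    [0,0,0,0,0,0,-1],
    [0,0,0,0,0,0,-1],
    [0,0,0,0,0,0,-1],
    [0,0,0,0,0,0,-1],
    [0,0,0,0,0,0,-1]
  ],
  "grip_force": 40
}}

```text
time: 11.95
ee_pos: [0.4522, -0.2706, 0.0005]
tcp_rot: [[-0.781, 0.624, 0.005], [0.624, 0.781, -0.004], [-0.006, -0.0, -1.0]]
ft_force: [-0.8, 0.3, 6.3]
finger_gap: 0.062
grip_force: 40.0
```

Call:
{"api": "play_rows", "payload": {
  "deltas": [
    [0,0,-0.2,0,0,0,-1],
    [0,0,-0.5,0,0,0,-1],
    [0,0,-1,0,0,0,-1],
    [0,0,-1.6,0,0,0,-1],
    [0,0,-2.4,0,0,0,-1],
    [0,0,-3,0,0,0,-1],
    [0,0,-3.4,0,0,0,-1],
    [0,0,-3.4,0,0,0,-1],
    [0,0,-3.4,0,0,0,-1]
  ]
}}

```text
time: 12.7
ee_pos: [0.4516, -0.27, 0.0853]
tcp_rot: [[-0.782, 0.624, 0.005], [0.624, 0.782, -0.004], [-0.006, -0.0, -1.0]]
ft_force: [-0.2, -0.3, 0.1]
finger_gap: 0.061
grip_force: 39.1
```

```bash
python3 plan.py .4522 .0135 .085 84.7
```

```text
t 12.7 at [ 0.4516 -0.27    0.0853] yaw 51.4 gap 0.061 F [-0.2 -0.3  0.1] j7 93.0
-> (0.4522, 0.0135, 0.085, 84.7) units [7.06, 8.88, -0.03] [-0.02, 0.06, -5.55] len mm 283 turn 33.3
```

Call:
{"api": "play_rows", "payload": {
  "deltas": [
    [0.6,0.8,0,0,0,-0.5,-1],
    [1.4,1.7,0,0,0,-1.1,-1],
    [2.2,2.7,0,0,0,-1.7,-1],
    [3,3.7,0,0,0,-2.3,-1],
    [3.8,4.7,0,0,0,-2.9,-1],
    [4.6,5.7,0,0,0,-3.5,-1],
    [5.4,6.7,0,0,0,-4.1,-1],
    [6.2,7.7,0,0,0,-4.8,-1],
    [6.8,8.5,0,0,0,-5.4,-1],
    [7.06,8.88,0,0,0,-5.55,-1],
    [7.06,8.88,0,0,0,-5.55,-1],
    [7.06,8.88,0,0,0,-5.55,-1]
  ]
}}

```text
time: 13.7
ee_pos: [0.4514, 0.0139, 0.0833]
tcp_rot: [[-0.996, 0.092, 0.002], [0.092, 0.996, -0.004], [-0.003, -0.003, -1.0]]
ft_force: [-0.6, -0.9, -1.2]
finger_gap: 0.061
grip_force: 39.2
```

Call:
{"api": "play_rows", "payload": {
  "deltas": [
    [0,0,0.5,0,0,0,-1],
    [0,0,1,0,0,0,-1],
    [0,0,2,0,0,0,-1],
    [0,0,2,0,0,0,-1],
    [0,0,2,0,0,0,-1],
    [0,0,2,0,0,0,-1]
  ]
}}

```text
time: 14.2
ee_pos: [0.4516, 0.0118, 0.0335]
tcp_rot: [[-0.995, 0.095, 0.002], [0.095, 0.995, -0.005], [-0.003, -0.005, -1.0]]
ft_force: [-0.3, 0.3, -0.7]
finger_gap: 0.058
grip_force: 39.2
```

```bash
python3 plan.py .4522 .0135 .009 84.7
```

```text
t 14.2 at [0.4516 0.0118 0.0335] yaw 84.5 gap 0.058 F [-0.3  0.3 -0.7] j7 107.0
-> (0.4522, 0.0135, 0.009, 84.7) units [-0.01, 0.07, 0.98] [-0.05, 0.03, -0.03] len mm 25 turn 0.2
```

Call:
{"api": "play_rows", "payload": {
  "deltas": [
    [0,0.05,0.4,0,0,0,-1],
    [0,0.05,0.8,-0.05,0,0,-1],
    [0,0.05,0.98,-0.05,0,0,-1],
    [0,0.05,0.98,-0.05,0,0,-1],
    [0,0.05,0.98,-0.05,0,0,-1],
    [0,0.05,0.98,-0.05,0,0,-0.7],
    [0,0.05,0.98,-0.05,0,0,-0.4],
    [0,0.05,0.98,-0.05,0,0,-0.4],
    [0,0.05,0.6,-0.05,0,0,-0.4],
    [0,0.05,0,-0.05,0,0,-0.4],
    [0,0.05,-1,-0.05,0,0,-0.4],
    [0,0.05,-2,-0.05,0,0,-0.4]
  ]
}}

```text
time: 15.2
ee_pos: [0.4514, 0.0146, 0.0848]
tcp_rot: [[-0.996, 0.093, 0.003], [0.093, 0.996, 0.002], [-0.003, 0.002, -1.0]]
ft_force: [0.6, -0.7, -0.4]
finger_gap: 0.303
grip_force: 0.0
```

Call:
{"api": "play_rows", "payload": {
  "deltas": [
    [0,0,-0.6,0,0,0,-0.4],
    [0,0,-0.6,0,0,0,-0.4],
    [0,0,-0.6,0,0,0,-0.4]
  ]
}}

```text
time: 15.45
ee_pos: [0.4526, 0.0151, 0.0998]
tcp_rot: [[-0.996, 0.092, 0.006], [0.092, 0.996, 0.002], [-0.006, 0.003, -1.0]]
ft_force: [0.0, 0.2, -0.0]
finger_gap: 0.299
grip_force: 0.0
```

```bash
python3 plan.py .441 -.402 .1 34.8
```

```text
t 15.45 at [0.4526 0.0151 0.0998] yaw 84.7 gap 0.299 F [ 0.   0.2 -0. ] j7 123.0
-> (0.441, -0.402, 0.1, 34.8) units [-1.07, -16.66, -0.05] [0.05, 0.04, 8.32] len mm 417 turn -49.9
```

Call:
{"api": "play_rows", "payload": {
  "deltas": [
    [-0.1,-1.4,0,0,0,0.7,-0.4],
    [-0.2,-2.8,0,0,0,1.4,-0.2],
    [-0.3,-4.2,0,0,0,2.1,0],
    [-0.4,-5.7,0,0,0,2.8,0],
    [-0.5,-7.2,0,0,0,3.6,0],
    [-0.6,-8.7,0,0,0,4.4,0],
    [-0.7,-10.2,0,0,0,5.2,0],
    [-0.8,-11.7,0,0,0,6,0],
    [-0.9,-13.2,0,0,0,6.8,0],
    [-1,-14.7,0,0,0,7.6,0],
    [-1.07,-16,0,0,0,8.2,0],
    [-1.07,-16.66,0,0,0,8.32,0]
  ]
}}

```text
time: 16.45
ee_pos: [0.4382, -0.4073, 0.0971]
tcp_rot: [[-0.565, 0.825, 0.003], [0.825, 0.565, -0.001], [-0.002, 0.002, -1.0]]
ft_force: [0.1, 1.2, 0.1]
finger_gap: 0.499
grip_force: 0.0
```

Call:
{"api": "play_rows", "payload": {
  "deltas": [
    [0,0,0.5,0,0,0,0],
    [0,0,1.2,0,0,0,0],
    [0,0,2,0,0,0,-0.2],
    [0,0,2,0,0,0,-0.2],
    [0,0,2,0,0,0,-0.2],
    [0,0,2,0,0,0,-0.2]
  ]
}}

```text
time: 16.95
ee_pos: [0.4403, -0.4017, 0.0481]
tcp_rot: [[-0.571, 0.821, 0.004], [0.821, 0.571, 0.002], [-0.0, 0.005, -1.0]]
ft_force: [-0.9, -0.6, 0.1]
finger_gap: 0.399
grip_force: 0.0
```

```bash
python3 plan.py .441 -.402 .002 34.8
```

```text
t 16.95 at [ 0.4403 -0.4017  0.0481] yaw 34.8 gap 0.399 F [-0.9 -0.6  0.1] j7 119.0
-> (0.441, -0.402, 0.002, 34.8) units [-0.02, 0.01, 1.85] [0.04, 0.0, -0.0] len mm 46 turn 0.0
```

Call:
{"api": "play_rows", "payload": {
  "deltas": [
    [0,0,0.5,0,0,0,-0.2],
    [0,0,1,0,0,0,-0.2],
    [0,0,1.5,0,0,0,-0.2],
    [0,0,1.85,0,0,0,-0.2],
    [0,0,1.85,0,0,0,-0.2],
    [0,0,1.85,0,0,0,-0.4],
    [0,0,1.85,0,0,0,-0.6],
    [0,0,1.85,0,0,0,-0.8],
    [0,0,1.85,0,0,0,-1],
    [0,0,1.85,0,0,0,-1],
    [0,0,1.85,0,0,0,-1],
    [0,0,1.85,0,0,0,-1]
  ]
}}

```text
time: 17.95
ee_pos: [0.4406, -0.4021, 0.0021]
tcp_rot: [[-0.57, 0.821, 0.004], [0.821, 0.57, 0.002], [-0.001, 0.005, -1.0]]
ft_force: [1.0, 0.5, 0.2]
finger_gap: 0.14
grip_force: 39.0
```

Call:
{"api": "play_rows", "payload": {
  "deltas": [
    [0,0,-0.2,0,0,0,-1],
    [0,0,-0.5,0,0,0,-1],
    [0,0,-1,0,0,0,-1],
    [0,0,-1.6,0,0,0,-1],
    [0,0,-2.4,0,0,0,-1],
    [0,0,-3.2,0,0,0,-1],
    [0,0,-4,0,0,0,-1],
    [0,0,-4,0,0,0,-1],
    [0,0,-4,0,0,0,-1]
  ]
}}

```text
time: 18.7
ee_pos: [0.4409, -0.4032, 0.1043]
tcp_rot: [[-0.57, 0.821, 0.007], [0.821, 0.57, -0.001], [-0.005, 0.006, -1.0]]
ft_force: [-0.2, -0.0, -1.2]
finger_gap: 0.14
grip_force: 39.0
```

```bash
python3 plan.py .472 .2295 .1 84.7; python3 plan.py .453 -.05 .1 60
```

```text
t 18.7 at [ 0.4409 -0.4032  0.1043] yaw 34.8 gap 0.14 F [-0.2 -0.  -1.2] j7 116.0
-> (0.472, 0.2295, 0.1, 84.7) units [20.08, 15.45, 0.17] [0.03, 0.06, -8.32] len mm 633 turn 49.9
t 18.7 at [ 0.4409 -0.4032  0.1043] yaw 34.8 gap 0.14 F [-0.2 -0.  -1.2] j7 116.0
-> (0.453, -0.05, 0.1, 60.0) units [11.33, 8.45, 0.17] [0.04, 0.06, -4.2] len mm 353 turn 25.2
```

Call:
{"api": "play_rows", "payload": {
  "deltas": [
    [0.9,0.7,0,0,0,-0.3,-1],
    [1.9,1.4,0,0,0,-0.7,-1],
    [2.9,2.1,0,0,0,-1.1,-1],
    [3.9,2.9,0,0,0,-1.5,-1],
    [4.9,3.7,0,0,0,-1.9,-1],
    [5.9,4.5,0,0,0,-2.3,-1],
    [6.9,5.3,0,0,0,-2.7,-1],
    [7.9,6.1,0,0,0,-3.1,-1],
    [8.9,6.9,0,0,0,-3.5,-1],
    [9.9,7.6,0,0,0,-3.9,-1],
    [10.9,8.2,0,0,0,-4.2,-1],
    [11.33,8.45,0,0,0,-4.2,-1]
  ]
}}

```text
time: 19.7
ee_pos: [0.4508, -0.0443, 0.102]
tcp_rot: [[-0.869, 0.495, 0.001], [0.495, 0.869, 0.006], [0.002, 0.005, -1.0]]
ft_force: [0.1, -0.2, -0.9]
finger_gap: 0.133
grip_force: 39.1
```

```bash
python3 plan.py .472 .2295 .1 84.7
```

```text
t 19.7 at [ 0.4508 -0.0443  0.102 ] yaw 60.3 gap 0.133 F [ 0.1 -0.2 -0.9] j7 112.0
-> (0.472, 0.2295, 0.1, 84.7) units [4.68, 9.93, 0.14] [0.05, -0.0, -4.06] len mm 275 turn 24.4
```

Call:
{"api": "play_rows", "payload": {
  "deltas": [
    [0.5,1.1,0,0,0,-0.4,-1],
    [1,2.2,0,0,0,-0.8,-1],
    [1.5,3.3,0,0,0,-1.2,-1],
    [2,4.4,0,0,0,-1.7,-1],
    [2.5,5.5,0,0,0,-2.2,-1],
    [3,6.6,0,0,0,-2.7,-1],
    [3.5,7.7,0,0,0,-3.2,-1],
    [4,8.7,0,0,0,-3.6,-1],
    [4.5,9.5,0,0,0,-4,-1],
    [4.68,9.93,0,0,0,-4.06,-1],
    [4.68,9.93,0,0,0,-4.06,-1]
  ]
}}

```text
time: 20.62
ee_pos: [0.4745, 0.2273, 0.1027]
tcp_rot: [[-0.996, 0.094, 0.004], [0.094, 0.996, 0.003], [-0.003, 0.003, -1.0]]
ft_force: [0.2, 0.5, -0.9]
finger_gap: 0.141
grip_force: 39.1
```

Call:
{"api": "play_rows", "payload": {
  "deltas": [
    [0,0,0.5,0,0,0,-1],
    [0,0,1.2,0,0,0,-1],
    [0,0,2,0,0,0,-1],
    [0,0,2.4,0,0,0,-1],
    [0,0,2.4,0,0,0,-1],
    [0,0,2.4,0,0,0,-1],
    [0,0,2.4,0,0,0,-1]
  ]
}}

```text
time: 21.2
ee_pos: [0.476, 0.2236, 0.044]
tcp_rot: [[-0.995, 0.1, 0.005], [0.1, 0.995, 0.002], [-0.005, 0.002, -1.0]]
ft_force: [0.8, 0.7, -0.1]
finger_gap: 0.144
grip_force: 39.1
```

```bash
python3 plan.py .472 .2295 .0105 84.7
```

```text
t 21.2 at [0.476  0.2236 0.044 ] yaw 84.2 gap 0.144 F [ 0.8  0.7 -0.1] j7 102.0
-> (0.472, 0.2295, 0.0105, 84.7) units [0.19, 0.22, 1.34] [0.02, 0.05, -0.08] len mm 34 turn 0.5
```

Call:
{"api": "play_rows", "payload": {
  "deltas": [
    [0.1,0.15,0.2,0,0,0,-1],
    [0.19,0.22,0.5,0,0.05,-0.1,-1],
    [0.19,0.22,0.9,0,0.05,-0.1,-1],
    [0.19,0.22,1.2,0,0.05,-0.1,-1],
    [0.19,0.22,1.33,0,0.05,-0.1,-1],
    [0.19,0.22,1.33,0,0.05,-0.1,-1],
    [0.19,0.22,1.33,0,0.05,-0.1,-0.6],
    [0.19,0.22,1.33,0,0.05,-0.1,-0.4],
    [0.19,0.22,1.33,0,0.05,-0.1,-0.4],
    [0.19,0.22,1,0,0.05,-0.1,-0.4],
    [0.19,0.22,0,0,0.05,-0.1,-0.4],
    [0.19,0.22,-1.2,0,0.05,-0.1,-0.4]
  ]
}}

```text
time: 22.2
ee_pos: [0.4698, 0.2295, 0.073]
tcp_rot: [[-0.996, 0.089, -0.004], [0.089, 0.996, 0.0], [0.004, -0.0, -1.0]]
ft_force: [0.8, 0.6, 0.5]
finger_gap: 0.3
grip_force: 0.0
```

Call:
{"api": "play_rows", "payload": {
  "deltas": [
    [0,0,-1,0,0,0,-0.4],
    [0,0,-1.2,0,0,0,0],
    [0,0,-1.2,0,0,0,0.4]
  ]
}}

```text
time: 22.45
ee_pos: [0.4722, 0.2308, 0.1052]
tcp_rot: [[-0.996, 0.088, 0.003], [0.088, 0.996, 0.004], [-0.002, 0.004, -1.0]]
ft_force: [-0.1, 0.1, 0.1]
finger_gap: 0.571
grip_force: 0.0
```

```bash
python3 plan.py .50 -.05 .1 10; python3 plan.py .554 -.41 .1 -33
```

```text
t 22.45 at [0.4722 0.2308 0.1052] yaw 84.9 gap 0.571 F [-0.1  0.1  0.1] j7 97.0
-> (0.5, -0.05, 0.1, 10.0) units [-2.1, -11.09, 0.17] [0.05, -0.01, 12.49] len mm 282 turn -74.9
t 22.45 at [0.4722 0.2308 0.1052] yaw 84.9 gap 0.571 F [-0.1  0.1  0.1] j7 97.0
-> (0.554, -0.41, 0.1, -33.0) units [-5.52, -25.24, 0.11] [0.02, 0.04, -10.34] len mm 646 turn 62.1
```

Call:
{"api": "play_rows", "payload": {
  "deltas": [
    [-0.1,-0.9,0,0,0,1.1,0.6],
    [-0.3,-1.9,0,0,0,2.2,0.8],
    [-0.5,-2.9,0,0,0,3.3,0.8],
    [-0.7,-3.9,0,0,0,4.4,0.8],
    [-0.9,-4.9,0,0,0,5.5,0.8],
    [-1.1,-5.9,0,0,0,6.6,0.8],
    [-1.3,-6.9,0,0,0,7.7,0.8],
    [-1.5,-7.9,0,0,0,8.8,0.8],
    [-1.7,-8.9,0,0,0,9.9,0.8],
    [-1.9,-9.9,0,0,0,11,0.8],
    [-2.1,-10.8,0,0,0,12.1,0.8],
    [-2.1,-11.09,0,0,0,12.49,0.8]
  ]
}}

```text
time: 23.45
ee_pos: [0.4987, -0.0548, 0.1019]
tcp_rot: [[-0.165, 0.986, -0.001], [0.986, 0.165, -0.001], [-0.001, -0.001, -1.0]]
ft_force: [0.8, -0.7, 0.1]
finger_gap: 0.896
grip_force: 0.0
```

```bash
python3 plan.py .554 -.41 .1 -33
```

```text
t 23.45 at [ 0.4987 -0.0548  0.1019] yaw 9.5 gap 0.896 F [ 0.8 -0.7  0.1] j7 69.0
-> (0.554, -0.41, 0.1, -33.0) units [-14.38, -0.16, 0.09] [-0.01, 0.02, 7.08] len mm 359 turn -42.5
```

Call:
{"api": "play_rows", "payload": {
  "deltas": [
    [-1.2,0,0,0,0,0.6,0.8],
    [-2.5,0,0,0,0,1.2,0.8],
    [-3.8,0,0,0,0,1.9,0.8],
    [-5.1,0,0,0,0,2.6,0.8],
    [-6.4,0,0,0,0,3.3,0.8],
    [-7.7,0,0,0,0,4,0.6],
    [-9,0,0,0,0,4.7,0.4],
    [-10.3,-0.1,0,0,0,5.4,0.4],
    [-11.6,-0.1,0,0,0,6.1,0.4],
    [-12.9,-0.1,0,0,0,6.7,0.4],
    [-14,-0.16,0,0,0,7.08,0.4],
    [-14.38,-0.16,0,0,0,7.08,0.4]
  ]
}}

```text
time: 24.45
ee_pos: [0.5558, -0.4092, 0.1004]
tcp_rot: [[0.54, 0.842, -0.003], [0.842, -0.54, 0.0], [-0.001, -0.002, -1.0]]
ft_force: [-0.8, 0.6, 0.5]
finger_gap: 0.7
grip_force: 0.0
```

Call:
{"api": "play_rows", "payload": {
  "deltas": [
    [0,0,0.5,0,0,0,0.4],
    [0,0,1.2,0,0,0,0.4],
    [0,0,2,0,0,0,0.4],
    [0,0,2,0,0,0,0.4],
    [0,0,2,0,0,0,0.4],
    [0,0,2,0,0,0,0.4]
  ]
}}

```text
time: 24.95
ee_pos: [0.5576, -0.404, 0.0519]
tcp_rot: [[0.536, 0.844, -0.001], [0.844, -0.536, 0.003], [0.002, -0.002, -1.0]]
ft_force: [-0.2, 0.3, 0.6]
finger_gap: 0.702
grip_force: 0.0
```

```bash
python3 plan.py .554 -.41 .002 -33
```

```text
t 24.95 at [ 0.5576 -0.404   0.0519] yaw -32.4 gap 0.702 F [-0.2  0.3  0.6] j7 46.0
-> (0.554, -0.41, 0.002, -33.0) units [-0.28, 0.01, 1.99] [-0.02, -0.02, 0.1] len mm 50 turn -0.6
```

Call:
{"api": "play_rows", "payload": {
  "deltas": [
    [-0.15,0,0.3,0,0,0,0.4],
    [-0.28,0,0.8,0,0,0.1,0.4],
    [-0.28,0,1.4,0,0,0.1,0.4],
    [-0.28,0,1.98,0,0,0.1,0.4],
    [-0.28,0,1.98,0,0,0.1,0.4],
    [-0.28,0,1.98,0,0,0.1,0.2],
    [-0.28,0,1.98,0,0,0.1,0],
    [-0.28,0,1.98,0,0,0.1,-0.2],
    [-0.28,0,1.98,0,0,0.1,-0.4],
    [-0.28,0,1.98,0,0,0.1,-1],
    [-0.28,0,1.98,0,0,0.1,-1],
    [-0.28,0,1.98,0,0,0.1,-1]
  ]
}}

```text
time: 25.95
ee_pos: [0.5536, -0.4118, 0.0033]
tcp_rot: [[0.546, 0.838, -0.0], [0.838, -0.546, 0.001], [0.001, -0.001, -1.0]]
ft_force: [-0.6, 1.0, 5.9]
finger_gap: 0.404
grip_force: 40.0
```

Call:
{"api": "play_rows", "payload": {
  "deltas": [
    [0,0,-0.2,0,0,0,-1],
    [0,0,-0.5,0,0,0,-1],
    [0,0,-1,0,0,0,-1],
    [0,0,-1.6,0,0,0,-1],
    [0,0,-2.4,0,0,0,-1],
    [0,0,-3.2,0,0,0,-1],
    [0,0,-4,0,0,0,-1],
    [0,0,-4,0,0,0,-1],
    [0,0,-4,0,0,0,-1]
  ]
}}

```text
time: 26.7
ee_pos: [0.5543, -0.412, 0.1046]
tcp_rot: [[0.546, 0.838, 0.002], [0.838, -0.546, 0.0], [0.001, 0.002, -1.0]]
ft_force: [0.4, 0.4, -1.5]
finger_gap: 0.4
grip_force: 40.0
```

```bash
python3 plan.py .50 -.12 .1 -75; python3 - <<'E'
from bench import snapshot
import cv2
s=snapshot("scene"); cv2.imwrite("pics/l2.png",cv2.resize(s["pixels"][100:340,120:460,::-1],None,fx=2.3,fy=2.3,interpolation=cv2.INTER_CUBIC))
E
```

```text
t 26.7 at [ 0.5543 -0.412   0.1046] yaw -33.1 gap 0.4 F [ 0.4  0.4 -1.5] j7 43.0
-> (0.5, -0.12, 0.1, -75.0) units [8.6, -8.19, 0.18] [0.01, -0.02, 6.99] len mm 297 turn -41.9
```

View pics/l2.png

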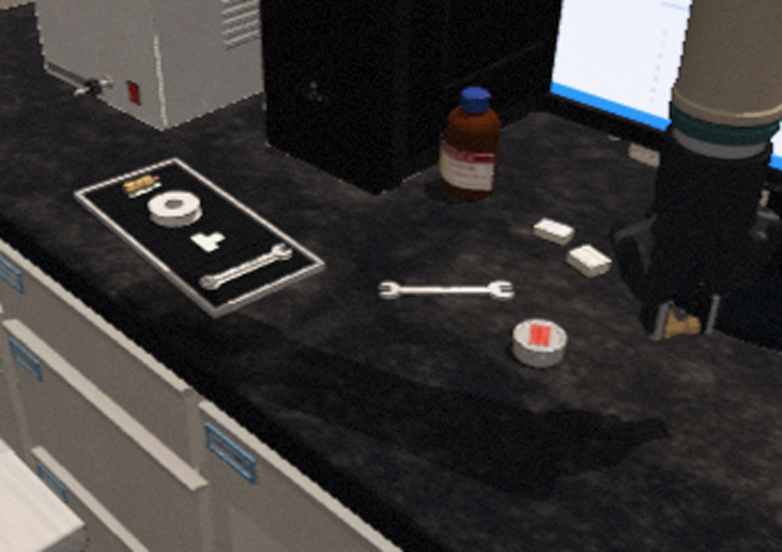

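The picture shows the tee held between the fingers (680,325), with the union (140,185), tape (175,208) and spanner (247,265) in the tray. Part of the white union outline shows beside the fitting, so I'll check that after placing the tee.

Call:
{"api": "play_rows", "payload": {
  "deltas": [
    [0.7,-0.6,0,0,0,0.5,-1],
    [1.5,-1.4,0,0,0,1.1,-1],
    [2.3,-2.2,0,0,0,1.7,-1],
    [3.1,-3,0,0,0,2.4,-1],
    [3.9,-3.8,0,0,0,3.1,-1],
    [4.8,-4.6,0,0,0,3.8,-1],
    [5.7,-5.4,0,0,0,4.5,-1],
    [6.6,-6.2,0,0,0,5.2,-1],
    [7.5,-7,0,0,0,5.9,-1],
    [8.2,-7.8,0,0,0,6.6,-1],
    [8.6,-8.19,0,0,0,6.99,-1],
    [8.6,-8.19,0,0,0,6.99,-1]
  ]
}}

```text
time: 27.75
ee_pos: [0.4979, -0.1144, 0.1015]
tcp_rot: [[0.965, 0.261, -0.005], [0.261, -0.965, 0.007], [-0.003, -0.008, -1.0]]
ft_force: [-0.4, 0.7, -0.9]
finger_gap: 0.405
grip_force: 40.0
```

```bash
python3 plan.py .4495 .0865 .1 -95.3
```

```text
t 27.75 at [ 0.4979 -0.1144  0.1015] yaw -74.8 gap 0.405 F [-0.4  0.7 -0.9] j7 -4.0
-> (0.4495, 0.0865, 0.1, -95.3) units [0.23, -8.26, 0.12] [-0.07, 0.04, 3.41] len mm 207 turn -20.5
```

Call:
{"api": "play_rows", "payload": {
  "deltas": [
    [0,-0.9,0,0,0,0.4,-1],
    [0,-1.9,0,0,0,0.8,-1],
    [0.1,-2.9,0,0,0,1.3,-1],
    [0.1,-4,0,0,0,1.8,-1],
    [0.1,-5.1,0,0,0,2.3,-1],
    [0.2,-6.2,0,0,0,2.8,-1],
    [0.2,-7.3,0,0,0,3.2,-1],
    [0.23,-8,0.1,0,0,3.41,-1],
    [0.23,-8.26,0.1,0,0,3.41,-1],
    [0.23,-8.26,0.1,0,0,3.41,-1]
  ]
}}

```text
time: 28.58
ee_pos: [0.4513, 0.0824, 0.1005]
tcp_rot: [[0.996, -0.092, -0.002], [-0.092, -0.996, 0.002], [-0.002, -0.002, -1.0]]
ft_force: [0.0, -0.2, 0.2]
finger_gap: 0.399
grip_force: 40.1
```

Call:
{"api": "play_rows", "payload": {
  "deltas": [
    [0,0,0.5,0,0,0,-1],
    [0,0,1.2,0,0,0,-1],
    [0,0,2,0,0,0,-1],
    [0,0,2.4,0,0,0,-1],
    [0,0,2.4,0,0,0,-1],
    [0,0,2.4,0,0,0,-1],
    [0,0,2.4,0,0,0,-1]
  ]
}}

```text
time: 29.17
ee_pos: [0.4523, 0.08, 0.0414]
tcp_rot: [[0.995, -0.098, 0.0], [-0.098, -0.995, 0.001], [0.0, -0.001, -1.0]]
ft_force: [0.7, -0.6, -1.3]
finger_gap: 0.404
grip_force: 40.1
```

```bash
python3 plan.py .4495 .0865 .0115 -95.3
```

```text
t 29.1667 at [0.4523 0.08   0.0414] yaw -95.6 gap 0.404 F [ 0.7 -0.6 -1.3] j7 -46.0
-> (0.4495, 0.0865, 0.0115, -95.3) units [-0.14, -0.25, 1.2] [-0.01, -0.0, -0.05] len mm 31 turn 0.3
```

Call:
{"api": "play_rows", "payload": {
  "deltas": [
    [-0.1,-0.15,0.2,0,0,0,-1],
    [-0.14,-0.25,0.4,0,0,0,-1],
    [-0.14,-0.25,0.8,0,0,0,-1],
    [-0.14,-0.25,1.1,0,0,0,-1],
    [-0.14,-0.25,1.2,0,0,0,-1],
    [-0.14,-0.25,1.2,0,0,0,-1],
    [-0.14,-0.25,1.2,0,0,0,-0.1],
    [-0.14,-0.25,1.2,0,0,0,-0.04],
    [-0.14,-0.25,1.2,0,0,0,-0.04],
    [-0.14,-0.25,0.9,0,0,0,-0.04],
    [-0.14,-0.25,0.2,0,0,0,-0.04],
    [-0.14,-0.25,-1,0,0,0,-0.04]
  ]
}}

```text
time: 30.17
ee_pos: [0.4472, 0.0879, 0.0652]
tcp_rot: [[0.995, -0.096, -0.005], [-0.096, -0.995, 0.001], [-0.005, -0.001, -1.0]]
ft_force: [0.3, -0.1, -0.7]
finger_gap: 0.477
grip_force: 0.0
```

Call:
{"api": "play_rows", "payload": {
  "deltas": [
    [0,0,-1,0,0,0,0],
    [0,1,-2,0,0,0,0],
    [0,2.5,-2,0,0,0,0],
    [0,4,-2,0,0,0,0],
    [0,5.5,-2,0,0,0,0],
    [0,7,-2,0,0,0,0],
    [0,8.5,-2,0,0,0,0],
    [0,10,-2,0,0,0,0],
    [0,10,-2,0,0,0,0]
  ]
}}

```text
time: 30.92
ee_pos: [0.4241, -0.1704, 0.1167]
tcp_rot: [[0.994, -0.107, 0.002], [-0.107, -0.994, -0.006], [0.003, 0.006, -1.0]]
ft_force: [-0.2, -0.4, 0.0]
finger_gap: 0.5
grip_force: 0.0
```

```bash
python3 - <<'E'
from h import *; from bench import snapshot
s=snapshot("top"); np.savez("top2.npz",**s)
B2=dict(t_union=(158,215,12,.015),t_tape=(188,218,14,.022),t_tee=(218,221,12,.016),t_span=(249,224,26,.013),tin=B["tin"],long=B["long"]); comps(s,B2)
cv2.imwrite("pics/f1.png",cv2.resize(s["pixels"][175:265,130:280,::-1],None,fx=5,fy=5,interpolation=cv2.INTER_CUBIC))
E
```

```text
t_union cen [0.4701 0.2293] pca 174.0 rect c [471.8 229.1] size [21.9 47.1] ang 85.4 area mm2 893
t_tape cen [0.4641 0.1562] pca 110.2 rect c [464.  155.7] size [59.4 61.9] ang 36.1 area mm2 2963
t_tee cen [0.4554 0.0867] pca 97.0 rect c [458.1  87.3] size [44.4 33.6] ang 89.3 area mm2 1179
t_span cen [0.4535 0.0139] pca 174.8 rect c [452.1  13.5] size [ 26.5 109.5] ang 86.2 area mm2 2584
tin cen [ 0.5664 -0.2756] pca 17.2 rect c [ 566.4 -275.5] size [51.8 51.7] ang 40.3 area mm2 2118
long cen [ 0.579  -0.1538] pca 135.6 rect c [ 577.9 -150.9] size [ 30.5 138.1] ang 44.2 area mm2 3773
```

View pics/f1.png

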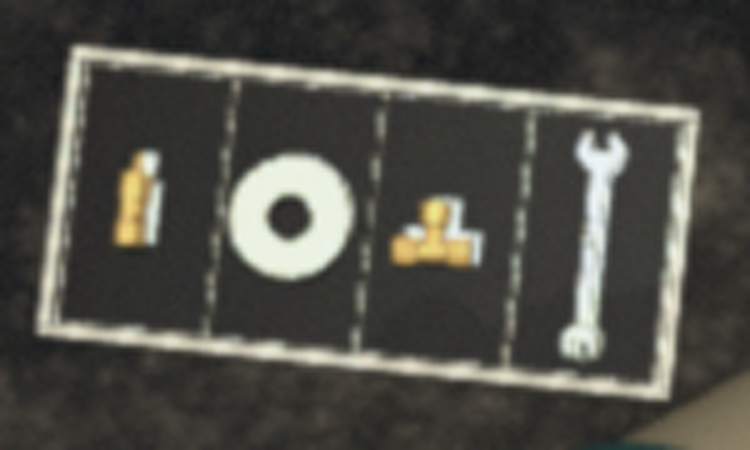

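The crop shows all four items on their outlines: union (133,200), tape (290,217), tee (433,237) and spanner (592,245). The small offsets are toward the parallax side. I'll check the brass pieces by colour, and hand in if they are within tolerance.

```bash
python3 - <<'E'
from h import *; from bench import hand_in
s=dict(np.load("top2.npz")); p=s["pixels"].astype(int); m=(p[:,:,0]-p[:,:,2]>45)
ok=True
for n,(u,v),z,t in(("union",(158,215),.0145,(472,229.4)),("tee",(218,221),.0155,(458.9,85.8))):
    yy,xx=np.nonzero(m[v-14:v+15,u-14:u+15]); w=ray(s,np.c_[xx+u-14,yy+v-14],z)*1000
    c,sz,a=cv2.minAreaRect(w.astype(np.float32)); e=np.hypot(c[0]-t[0],c[1]-t[1]); ok&=e<8
    print(n,len(xx),np.round(c,1),np.round(sz,1),round(a,1),"err",e.round(1))
print(hand_in() if ok else "check")
E
```

```text
union 94 [470.9 232.3] [13.3 41.3] 84.6 err 3.2
tee 123 [457.3  91. ] [28.3 35.6] 0.7 err 5.5
the job is handed in; nothing more can be done
None
```

The kit is packed and handed in: tape, tee, union and short spanner are each on their own tile, about 5 mm or less from centre by the last picture, and the tin and long spanner have not moved; the short spanner slipped on the first grip and was picked up on the second.

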